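Turn the back-to-front stock drawer round in its sleeve

TASK

One of the two blue stock drawers was put in its sleeve back to front and left half out, with its plain blue end showing. Slide it completely out of its sleeve, turn it round and slide it back into the same sleeve until it is fully home against the back, yellow labelled end outwards. Keep it level so the fittings do not spill, and leave the other drawer, the parts bin and the carton as they are.

Things in the scene. Friction and masses are not known exactly. Their poses are not given: they have to be found in the camera images.
- station_a: Station of the back-to-front drawer: fixed aluminium plate (315 x 92 mm, top 6 mm above the bench, x -190 to +125 mm) with a grey steel sleeve on one end, the rest an open ledge. Origin at z = 0 below the middle of the sleeve's mouth; +x into the sleeve, z up. Sleeve inside: 122 mm deep to its closed back, 62 wide, 38 high; 3 mm walls, top 47 mm above the bench.
- drawer_a_center (a point): Centre (half-way up, 17 mm above its underside) of the back-to-front blue drawer, 136 mm long, 56 wide, 34 high, 0.16 to 0.38 kg. Its -x axis points to its yellow labelled end, +x to its plain blue end, z up. At the start it stands 50 to 70 mm out of station_a's mouth, blue end out; fully home it stands 14 mm out.
- drawer_a_mark (a point): Middle of the outer face of drawer_a's yellow end wall: 68 mm along -x from its centre, same axes.
- station_b: Station of the drawer that is right already, identical to station_a in shape, sizes and axes; leave alone.
- drawer_b_center (a point): Centre of the other drawer, the same as drawer_a in size and looks, already home in station_b with its yellow end 14 mm out; leave it there.
- bin: Loose open blue parts bin, 150 x 100 x 70 mm, origin under its centre; leave it where it is.
- carton: Loose cardboard carton, 120 x 90 x 80 mm, origin under its centre; leave it where it is.
- drawer_a: The same drawer, origin mid-underside, same axes. Open-topped: floor and sides 3 mm thick, both end walls 8 mm thick and full height; inside each end wall an empty compartment 35 mm long (along x), 50 wide, 31 deep, ending at a 27 mm high divider; fittings fixed between the dividers, below the rim. It slides freely on the plate.
Mind the look-alikes: they are no part of the job. What is shaped like the drawer_a but turquoise is not meant.

How it is judged:
By the outcome, as a careful person would: the job done as asked, in the order asked, and still so for the second after the job is handed in, with the robot touching nothing.
It also fails if it takes over 67 s, if anything falls off the work surface, if the arm or the gripper's body presses on something with over 40 N, if the wrist force passes 120 N, or if a joint passes its speed limit or range.

ROBOT

A 6-joint arm with a two-finger parallel gripper is mounted at the origin on the work surface. World frame = base frame: x ahead of the robot, y to its left, z up, the work surface at z = 0. Lengths are in m, angles in degrees, forces in N, time in s.
With the tool pointing down it reaches from about 0.275 to 1 m from the base axis. Payload 8.4 kg.
Tool frame: the origin (TCP) lies at the very end of the fingers, on their centre line; the grasp point (between the pads) lies 19 mm behind it; z points along the fingers, y is the line along which they close (so a half turn about z gives the same grasp; the last joint's range is limited). The gripper opens to 85 mm and grips with 20 to 120 N. Pads are 22 mm wide; open, the fingers measure 114 mm over their backs; the gripper's body (76 mm by 85 mm) begins 54 mm behind the grasp point. The pads swing forward as they close: fully open they stand 13 mm farther back than shut.
Start: joints at [74.404, 20.225, 93.587, -0, 66.188, -0.138], TCP at [0.167, 0.602, 0.231] pointing down, gripper open.
Joint ranges: [-150.9, 150.9], [-52.94, 120.26], [3.33, 152.33], [-74.26, 254.26], [0, 154.13], [-172.89, 172.89]. Speed limits (degrees/s): [127.2, 127.2, 159.86, 180, 180, 180].

INTERFACE

Orientations are given as a 3x3 rotation matrix whose columns are the frame's x, y, z axes.
In Python, from cell import bot gives the robot as it stands.
- The arm moves only by the shell command python3 -m crank 'ROWS' [FORCE]. ROWS is JSON, a list of rows, each a list of 7 numbers: the shift along the tool's x, y, z in mm, then the turn, a rotation vector about the tool's x, y, z in degrees, then the closure, from -1 (fully open) to 1 (shut), so that 0 is half open. A call has 1 to 5 rows; each row shifts and turns the commanded pose from where the row before left it, along the tool's axes as they then stand; what a row does not reach is not made up. A row lasts 1/8 s, in which the tool goes at most 62.5 mm and 10.7 degrees, less where a joint would pass 70% of its speed; a pose out of reach is approached as far as the arm can. A call is refused whole if a number of a shift passes 62.5 or a number of a turn 10.7, either way. A call with a gripper value outside its range is refused whole. The fingers move at their own pace and stop on an object; FORCE is the grip in N (left out, the last holds). Time passes only in rows, so rows that do not move let the fingers close. It gives the time, the measured TCP pose, the force, the opening and the grip force at its end, in the units of the state.
- bot.observe(): the state, without advancing time (a new reading comes with each control period).
- bot.grab_frame(name): name is "scene" or "top"; returns a dict with "frame" (400x640x3 uint8, red, green, blue), "z_map" (400x640 float32, m along the optical axis (not along the pixel's ray), 0 where there is no reading), "fx", "fy", "cx", "cy" (pixels), "pose" (4x4, takes a point from camera to world coordinates). Camera axes: x right, y down, z forward; pixel columns grow to the right and rows downward; lengths in m; the calibration is good to about 2 mm. A picture is of the moment at which its call begins.
- bot.finish_job(): hands the job in; it is judged then, once.
The state is a dict: "time_s": time; "joint_positions": joint angles; "joint_vel": joint speeds; "joint_efforts": joint torques, N m; "eef_pos": TCP position; "tcp_rot": TCP orientation; "ft_force": force on the tool from outside, world axes, zero at the start; "ft_torque": the same for the moment, N m; "opening": opening from 0.0 (shut) to 1.0 (fully open); "grip_force": force on a finger pad.
Only numpy, scipy, OpenCV 4.12 (cv2) and the standard library are available. Lean on these libraries where they do the work, as an engineer would, in place of code of your own. Each camera call takes 0.05 s, during which the arm holds its last target. There are 200 camera calls.

## Working session

There is one attempt and no reset: what is moved stays moved. The work goes in short steps, Python scripts to look and compute and a shell command to move; the robot and the scene stay as the last step left them, time stands still between calls to the robot, and variables do not carry over. Pictures are saved under pics/ and viewed, at most 10 in all, crops included, and the job is handed in when it is done.

```bash
ls; mkdir -p pics; python3 - <<'E'
from cell import bot
import cv2,numpy as np
s=bot.observe();print(s['time_s'],s['eef_pos'],np.round(s['tcp_rot'],3).tolist(),s['opening'])
for n in("scene","top"):
    f=bot.grab_frame(n);np.savez(f'/tmp/{n}.npz',**f)
    cv2.imwrite(f'pics/{n}0.png',f['frame'][:,:,::-1]);print(n,f['fx'],f['cx'],f['cy'],np.round(f['pose'],3).tolist())
E
```

```text
pics
0.0 [0.16642501 0.60192219 0.23056652] [[-0.964, 0.267, -0.0], [0.267, 0.964, -0.001], [0.0, -0.001, -1.0]] 1.0021409971029986
scene 404.84463864415665 324.35435303109887 206.2420111911277 [[-0.005, 0.702, -0.712, 1.415], [1.0, 0.006, -0.001, 0.023], [0.003, -0.712, -0.703, 0.898], [0.0, 0.0, 0.0, 1.0]]
top 443.49727759693764 319.404001024629 197.8470345678704 [[-0.027, -0.983, 0.18, 0.364], [-1.0, 0.023, -0.021, 0.026], [0.016, -0.18, -0.984, 1.147], [0.0, 0.0, 0.0, 1.0]]
```

View pics/top0.png

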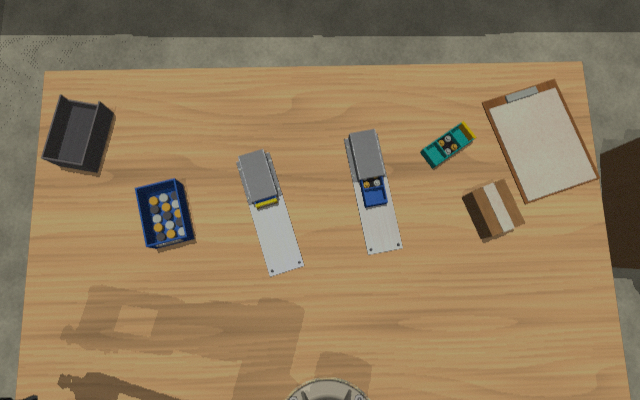

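View pics/scene0.png

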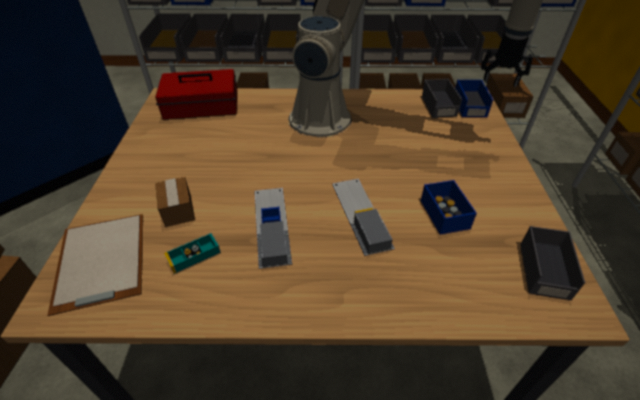

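```bash
cat > h.py <<'E'
from cell import bot
import cv2,numpy as np
def cloud(f):
    v,u=np.mgrid[:400,:640];z=f['z_map'].astype(float)
    P=np.stack([(u-f['cx'])/f['fx']*z,(v-f['cy'])/f['fy']*z,z],-1)
    T=f['pose'];return P@T[:3,:3].T+T[:3,3]
def ray(f,uv,h):
    uv=np.atleast_2d(uv).astype(float);T=f['pose']
    d=np.c_[(uv[:,0]-f['cx'])/f['fx'],(uv[:,1]-f['cy'])/f['fy'],np.ones(len(uv))]@T[:3,:3].T
    o=T[:3,3];return o+d*((h-o[2])/d[:,2])[:,None]
def big(m):
    n,l,s,_=cv2.connectedComponentsWithStats(m.astype(np.uint8));k=1+s[1:,4].argmax();return l==k
def rect(P):
    (c,s,a)=cv2.minAreaRect((P[:,:2]*1000).astype(np.float32))
    b=cv2.boxPoints((c,s,a));e=max(b[1]-b[0],b[2]-b[1],key=np.linalg.norm)
    if e[0]<0:e=-e
    return np.round(c,1),np.round(sorted(s),1),np.degrees(np.arctan2(e[1],e[0])).round(2)
E
python3 - <<'E'
from h import *
f=dict(np.load('/tmp/top.npz'));W=cloud(f);im=f['frame'];hsv=cv2.cvtColor(im,cv2.COLOR_RGB2HSV)
roi=np.zeros((400,640),bool);roi[110:270,330:415]=1
for nm,u0,u1 in(("A",330,415),("B",225,315)):
    r=np.zeros((400,640),bool);r[110:285,u0:u1]=1
    grey=(hsv[...,1]<60)&r
    # masks by colour/brightness + contour -> ray on plane
    for part,m,h in(("sleeve",big(grey&(W[...,2]>.040)&(hsv[...,1]<60)),.047),("plate",big(grey&(W[...,2]<.015)&(hsv[...,2]>110)),.006),
        ("drawer",big(r&(hsv[...,0]>105)&(hsv[...,0]<130)&(hsv[...,1]>120)),.040)):
        v,u=np.nonzero(m);P=ray(f,np.c_[u,v],h)
        print(nm,part,len(u),u.mean().round(),v.mean().round(),rect(P),"medz",np.median(W[...,2][m]).round(4))
s=cv2.resize(im[120:265,325:485],None,fx=5,fy=4.1*5/5,interpolation=3)
s=cv2.resize(im[120:265,225:420],None,fx=4,fy=4,interpolation=3)
cv2.imwrite('pics/crop.png',s[:,:,::-1])
E
```

```text
A sleeve 1251 367.0 154.0 (array([ 678.2, -122. ]), array([ 69.2, 125. ]), np.float32(9.23)) medz 0.0473
A plate 2053 377.0 218.0 (array([ 584.2, -137.1]), array([ 92.2, 315.2]), np.float32(9.35)) medz 0.0063
A drawer 480 374.0 194.0 (array([ 580.1, -135. ]), array([59.3, 71.9]), np.float32(8.64)) medz 0.0183
B sleeve 1288 257.0 175.0 (array([628.1, 159.7]), array([ 68.1, 125.6]), np.float32(16.17)) medz 0.0474
B plate 2722 275.0 232.0 (array([536.8, 133.8]), array([ 92. , 315.2]), np.float32(16.2)) medz 0.0064
B drawer 39 265.0 199.0 (array([566.3, 140.8]), array([ 4.7, 53.3]), np.float32(-74.28)) medz 0.0094
```

View pics/crop.png

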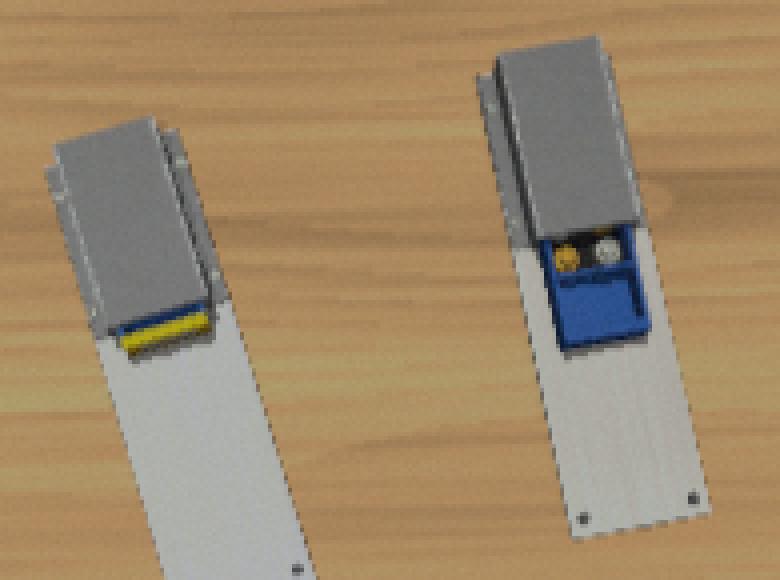

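Station A is the right one: its drawer is at px (374,192), plain blue end out. Station B at px (260,185) shows a yellow end, and the drawer at px (447,146) is the turquoise decoy. The crop confirms this. I'm moving above A's drawer with the tool y axis across the drawer.

```bash
cat >> h.py <<'E'
O=np.array([616.4,-132.0]);TH=np.radians(9.3);D=np.array([np.cos(TH),np.sin(TH)]);N=np.array([-D[1],D[0]])
def st():
    s=bot.observe();R=np.array(s['tcp_rot']);p=np.array(s['eef_pos'])*1000;q=p[:2]-O
    print('t',round(s['time_s'],2),'st xyz',np.round([q@D,q@N,p[2]],1),'yawy',round(np.degrees(np.arctan2(R[1,1],R[0,1])),2),'tilt',np.round(R[:,2],3),
      'j6',round(s['joint_positions'][5],1),'F',np.round(s['ft_force'],1),'open',round(s['opening']*85,1),'grip',round(s['grip_force'],1))
E
C="python3 -m crank"
$C '[[0,0,0,0,0,-8.3,-1],[0,0,0,0,0,-8.3,-1],[0,0,0,0,0,-8.2,-1],[-16.8,-46.8,0,0,0,0,-1],[-16.8,-46.8,0,0,0,0,-1]]' 40 >/dev/null
$C '[[-16.8,-46.8,0,0,0,0,-1],[-16.8,-46.8,0,0,0,0,-1],[-16.8,-46.8,0,0,0,0,-1],[-16.8,-46.8,0,0,0,0,-1],[-16.8,-46.8,0,0,0,0,-1]]' >/dev/null
$C '[[-16.8,-46.8,0,0,0,0,-1],[-16.8,-46.8,0,0,0,0,-1],[-16.8,-46.8,0,0,0,0,-1],[-16.8,-46.8,0,0,0,0,-1],[-16.8,-46.8,0,0,0,0,-1]]' >/dev/null
$C '[[-16.8,-46.8,0,0,0,0,-1],[-16.8,-46.8,0,0,0,0,-1],[-16.8,-46.8,0,0,0,0,-1],[-16.8,-46.8,0,0,0,0,-1],[-16.8,-46.8,0,0,0,0,-1]]'
$C '[[0,0,0,0,0,0,-1],[0,0,0,0,0,0,-1]]' >/dev/null
python3 -c "from h import *;st()"
```

```text
time_s: 2.6
eef_pos: [0.578, -0.1378, 0.231]
tcp_rot: [[-0.987, -0.162, -0.0], [-0.162, 0.987, 0.0], [0.0, 0.0, -1.0]]
ft_force: [0.9, 0.4, 0.9]
opening: 1.001
grip_force: 0.0
t 2.85 st xyz [-39.7   2.5 230.7] yawy 99.3 tilt [-0.001  0.001 -1.   ] j6 -112.7 F [-1.   0.6  0. ] open 85.1 grip 0.0
```

```bash
C="python3 -m crank"
$C '[[0,-1.5,45,0,0,0,-1],[0,0,45,0,0,0,-1],[0,0,45,0,0,0,-1],[0,0,40,0,0,0,-1],[0,0,20,0,0,0,-1]]' 40 >/dev/null
$C '[[0,0,15,0,0,0,-1],[0,0,10,0,0,0,-1],[0,0,0,0,0,0,-1]]' >/dev/null
python3 -c "from h import *;st()"
$C '[[0,0,0,0,0,0,0],[0,0,0,0,0,0,0.3],[0,0,0,0,0,0,1],[0,0,0,0,0,0,1],[0,0,0,0,0,0,1]]' 40 >/dev/null
$C '[[0,0,0,0,0,0,1],[0,0,0,0,0,0,1],[0,0,0,0,0,0,1],[0,0,0,0,0,0,1],[0,0,0,0,0,0,1]]' 40 >/dev/null
python3 -c "from h import *;st()"
```

```text
t 3.85 st xyz [-38.9   0.6  11.4] yawy 99.34 tilt [ 0.  0. -1.] j6 -112.9 F [-0.9 -0.6  1. ] open 84.7 grip 0.0
t 5.1 st xyz [-38.4   0.3  12.3] yawy 99.34 tilt [ 0.001 -0.    -1.   ] j6 -112.9 F [-1.2  0.9  7. ] open 54.8 grip 43.2
```

```bash
C="python3 -m crank"
$C '[[4,0,0,0,0,0,1],[8,0,0,0,0,0,1],[12,0,0,0,0,0,1],[12,0,0,0,0,0,1],[12,0,0,0,0,0,1]]' 40 >/dev/null
python3 -c "from h import *;st()"
$C '[[12,0,0,0,0,0,1],[12,0,0,0,0,0,1],[12,0,0,0,0,0,1],[12,0,0,0,0,0,1],[6,0,0,0,0,0,1]]' >/dev/null
$C '[[2,0,0,0,0,0,1],[0,0,0,0,0,0,1]]' >/dev/null
python3 - <<'E'
from h import *
st();f=bot.grab_frame("scene");np.savez('/tmp/s1.npz',**f)
g=bot.grab_frame("top");np.savez('/tmp/t1.npz',**g)
a=cv2.resize(f['frame'][150:290,220:420],None,fx=2.8,fy=2.8);b=cv2.resize(g['frame'][115:275,330:420],(0,0),fx=2.45,fy=2.45)
cv2.imwrite('pics/pull.png',np.hstack([a,b[:392] if b.shape[0]>=392 else cv2.copyMakeBorder(b,0,392-b.shape[0],0,0,0)])[:,:,::-1])
E
```

```text
t 5.72 st xyz [-85.9  -0.1  12.2] yawy 99.33 tilt [ 0.004 -0.001 -1.   ] j6 -114.9 F [5.1 1.  6.1] open 54.8 grip 43.7
t 6.6 st xyz [-142.    -0.3   12.2] yawy 99.31 tilt [ 0.003 -0.001 -1.   ] j6 -117.5 F [ 3.6 -0.9  9.2] open 55.5 grip 43.9
```

View pics/pull.png

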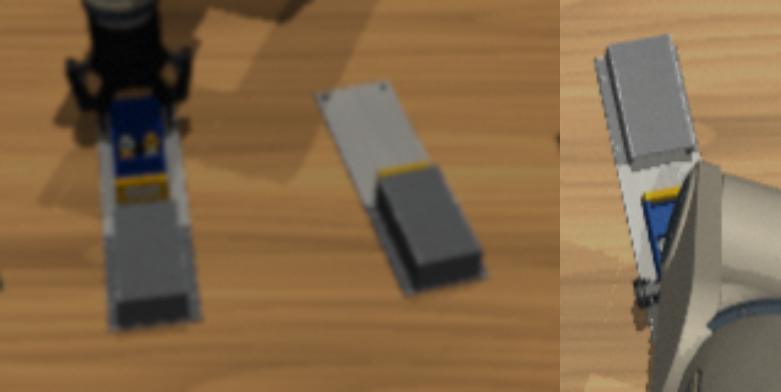

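The drawer is fully out, with its yellow end facing the mouth (scene px ≈ (270,217)) and a visible gap. Next I'll measure that end and regrip at the drawer's middle.

```bash
python3 - <<'E'
from h import *
for n,r in(('s1',(190,240,240,300)),('t1',(170,215,350,420))):
    f=dict(np.load(f'/tmp/{n}.npz'));hsv=cv2.cvtColor(f['frame'],cv2.COLOR_RGB2HSV);W=cloud(f)
    m=np.zeros((400,640),bool);m[r[0]:r[1],r[2]:r[3]]=1
    m=big(m&(hsv[...,0]>18)&(hsv[...,0]<32)&(hsv[...,1]>150))
    q=ray(f,np.argwhere(m)[:,::-1],.040)[:,:2]*1000-O
    print(n,m.sum(),'x',np.percentile(q@D,[0,5,50,95,100]).round(1),'y',np.percentile(q@N,[0,50,100]).round(1))
    w=W[m];k=w[:,2]>.034;w=w[k][:,:2]*1000-O;print('depth top pts',k.sum(),np.percentile(w@D,[5,50,95]).round(1),np.percentile(w@N,[5,50,95]).round(1))
E
```

```text
s1 88 x [-42.8 -41.7 -32.2 -11.6  -9.2] y [-26.7  -1.7  25.4]
depth top pts 53 [-42.3 -35.9 -32.1] [-23.6  -0.3  23.3]
t1 53 x [-47.9 -47.1 -42.2 -38.2 -37.8] y [-9.2  8.5 28.1]
depth top pts 39 [-48.6 -41.3 -37.9] [-6.7 10.7 29. ]
```

```bash
C="python3 -m crank"
$C '[[0,0,0,0,0,0,0],[0,0,0,0,0,0,-1],[0,0,0,0,0,0,-1],[0,0,0,0,0,0,-1],[0,0,0,0,0,0,-1]]' >/dev/null
python3 -c "from h import *;st()"
$C '[[-5,0,0,0,0,0,-1],[-14,0,0,0,0,0,-1],[-14,0,0,0,0,0,-1],[-5,0,0,0,0,0,-1],[0,0,0,0,0,0,-1]]' >/dev/null
$C '[[0,0,0,0,0,0,0],[0,0,0,0,0,0,0.3],[0,0,0,0,0,0,1],[0,0,0,0,0,0,1],[0,0,0,0,0,0,1]]' 60 >/dev/null
$C '[[0,0,0,0,0,0,1],[0,0,0,0,0,0,1],[0,0,0,0,0,0,1],[0,0,0,0,0,0,1],[0,0,0,0,0,0,1]]' >/dev/null
python3 -c "from h import *;st()"
$C '[[0,0,-2,0,0,0,1],[0,0,-4,0,0,0,1],[0,0,-6,0,0,0,1],[0,0,-3,0,0,0,1],[0,0,0,0,0,0,1]]' >/dev/null
python3 - <<'E'
from h import *
st();f=bot.grab_frame("scene")
cv2.imwrite('pics/lift.png',cv2.resize(f['frame'][130:290,220:340],None,fx=3.7,fy=3.7)[:,:,::-1])
E
```

```text
t 7.33 st xyz [-143.3    0.6   11.1] yawy 99.34 tilt [-0.001  0.    -1.   ] j6 -117.5 F [ 0.   0.2 -0.7] open 84.8 grip 0.0
t 9.2 st xyz [-105.4    0.5   11.5] yawy 99.33 tilt [-0.  0. -1.] j6 -115.7 F [-2.1  0.4  5.3] open 54.7 grip 64.5
t 9.82 st xyz [-104.8    0.4   26.6] yawy 99.34 tilt [ 0.001 -0.    -1.   ] j6 -115.7 F [ 1.   0.2 -4. ] open 54.8 grip 63.9
```

View pics/lift.png

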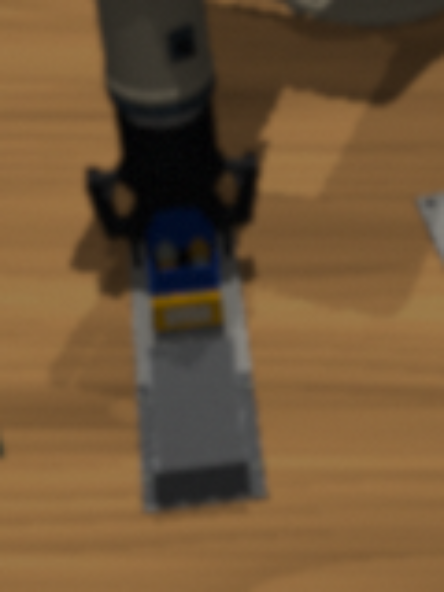

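The drawer is lifted 15 mm and hangs level, with its yellow end at crop px (188,312) clear of the sleeve. Now I'll turn it 180°.

```bash
C="python3 -m crank"
$C '[[0,0,0,0,0,3,1],[0,0,0,0,0,6,1],[0,0,0,0,0,8,1],[0,0,0,0,0,8,1],[0,0,0,0,0,8,1]]' >/dev/null
$C '[[0,0,0,0,0,8,1],[0,0,0,0,0,8,1],[0,0,0,0,0,8,1],[0,0,0,0,0,8,1],[0,0,0,0,0,8,1]]' >/dev/null
$C '[[0,0,0,0,0,8,1],[0,0,0,0,0,8,1],[0,0,0,0,0,8,1],[0,0,0,0,0,8,1],[0,0,0,0,0,8,1]]' >/dev/null
$C '[[0,0,0,0,0,8,1],[0,0,0,0,0,8,1],[0,0,0,0,0,8,1],[0,0,0,0,0,8,1],[0,0,0,0,0,8,1]]' >/dev/null
$C '[[0,0,0,0,0,8,1],[0,0,0,0,0,6,1],[0,0,0,0,0,3,1],[0,0,0,0,0,2,1],[0,0,0,0,0,0,1]]' >/dev/null
python3 - <<'E'
from h import *
st()
f=bot.grab_frame("scene");np.savez('/tmp/s2.npz',**f)
cv2.imwrite('pics/turn.png',cv2.resize(f['frame'][130:290,220:340],None,fx=3.7,fy=3.7)[:,:,::-1])
E
```

```text
t 13.0 st xyz [-105.1    0.5   26.2] yawy -72.64 tilt [-0.  0. -1.] j6 56.3 F [-0.1 -0.2 -4.3] open 54.6 grip 63.8
```

View pics/turn.png

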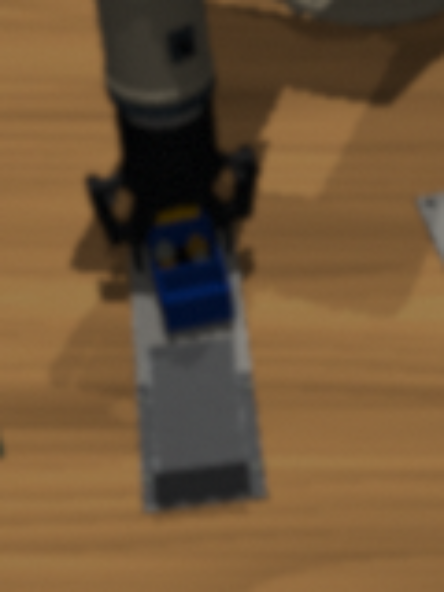

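Only 172° so far (my rows added up short). The blue end now faces the mouth at crop px (195,310). I'll finish the last 8°, lower it, and start inserting while watching the forces.

```bash
C="python3 -m crank"
$C '[[0,0,0,0,0,5,1],[0,0,0,0,0,3.1,1],[0,0,5,0,0,0,1],[0,0,5,0,0,0,1],[0,0,3.5,0,0,0,1]]' >/dev/null
$C '[[0,0,0,0,0,0,1],[4,0.3,0,0,0,0,1],[8,0,0,0,0,0,1],[6,0,0,0,0,0,1],[0,0,0,0,0,0,1]]' >/dev/null
python3 - <<'E'
from h import *
st()
f=bot.grab_frame("scene");np.savez('/tmp/s3.npz',**f)
cv2.imwrite('pics/pre.png',cv2.resize(f['frame'][170:280,235:315],None,fx=5.4,fy=5.4)[:,:,::-1])
E
```

```text
t 14.3 st xyz [-86.2   0.1  12.9] yawy -80.74 tilt [ 0.001 -0.    -1.   ] j6 65.2 F [-0.4 -0.1 -3.3] open 54.6 grip 63.9
```

View pics/pre.png

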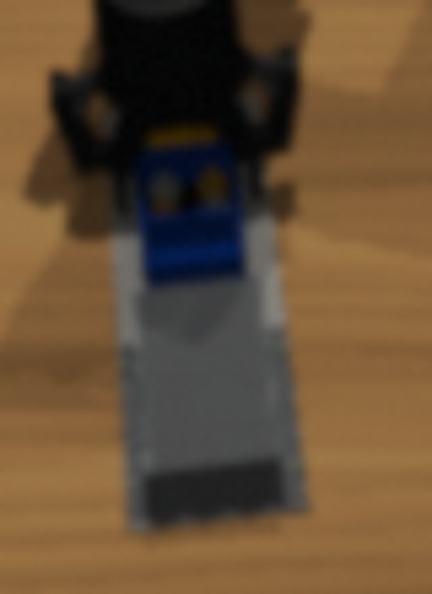

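The drawer is lined up with the mouth: its front centre is at crop px (195,280) and the sleeve's at about (197,290). I'll insert it slowly.

```bash
C="python3 -m crank"; S='from h import *;st()'
$C '[[6,0,0,0,0,0,1],[6,0,0,0,0,0,1],[6,0,0,0,0,0,1],[0,0,0,0,0,0,1]]' >/dev/null; python3 -c "$S"
$C '[[5,0,0,0,0,0,1],[5,0,0,0,0,0,1],[5,0,0,0,0,0,1],[0,0,0,0,0,0,1]]' >/dev/null; python3 -c "$S"
```

```text
t 14.85 st xyz [-68.4   0.1  12.8] yawy -80.74 tilt [ 0.001 -0.    -1.   ] j6 66.0 F [-1.   1.  -2.8] open 55.0 grip 63.9
t 15.35 st xyz [-53.5   0.1  12.8] yawy -80.75 tilt [ 0. -0. -1.] j6 66.6 F [ 0.6 -0.1 -4. ] open 54.7 grip 63.9
```

```bash
C="python3 -m crank"; S='from h import *;st()'
$C '[[6,0,0,0,0,0,1],[8,0,0,0,0,0,1],[8,0,0,0,0,0,1],[6,0,0,0,0,0,1],[0,0,0,0,0,0,1]]' >/dev/null; python3 -c "$S"
$C '[[0,0,0.7,0,0,0,1],[0,0,0.6,0,0,0,1],[0,0,0,0,0,0,1]]' >/dev/null; python3 -c "$S"
$C '[[0,0,0,0,0,0,0.2],[0,0,0,0,0,0,0],[0,0,0,0,0,0,-1],[0,0,0,0,0,0,-1],[0,0,0,0,0,0,-1]]' >/dev/null; python3 -c "$S"
```

```text
t 15.97 st xyz [-25.5   0.1  12.8] yawy -80.74 tilt [ 0. -0. -1.] j6 67.6 F [-0.6 -0.4 -3.9] open 54.6 grip 63.9
t 16.35 st xyz [-26.3   0.2  11.6] yawy -80.76 tilt [-0.  0. -1.] j6 67.6 F [-1.7  0.4 -0.9] open 54.5 grip 64.1
t 16.98 st xyz [-25.8   0.   11.6] yawy -80.76 tilt [ 0.001 -0.    -1.   ] j6 67.6 F [-0.2 -1.2 -0.4] open 84.7 grip 0.0
```

```bash
C="python3 -m crank"; S='from h import *;st()'
$C '[[0,0,-30,0,0,0,-1],[0,0,-40,0,0,0,-1],[-30,0,0,0,0,0,0],[-40,0,0,0,0,0,1],[-35,0,0,0,0,0,1]]' 40 >/dev/null
$C '[[0,0,0,0,0,0,1],[0,0,0,0,0,0,1],[0,0,30,0,0,0,1],[0,0,25,0,0,0,1],[0,0,12,0,0,0,1]]' >/dev/null
$C '[[0,0,0,0,0,0,1]]' >/dev/null
python3 - <<'E'
from h import *
st();f=bot.grab_frame("scene");np.savez('/tmp/s4.npz',**f)
cv2.imwrite('pics/push.png',cv2.resize(f['frame'][160:280,235:335],None,fx=4.9,fy=4.9)[:,:,::-1])
E
```

```text
t 18.35 st xyz [-130.8    0.4   13.9] yawy -80.74 tilt [-0.001  0.    -1.   ] j6 63.2 F [-0.4  0.7  0.5] open 0.1 grip 0.0
```

View pics/push.png

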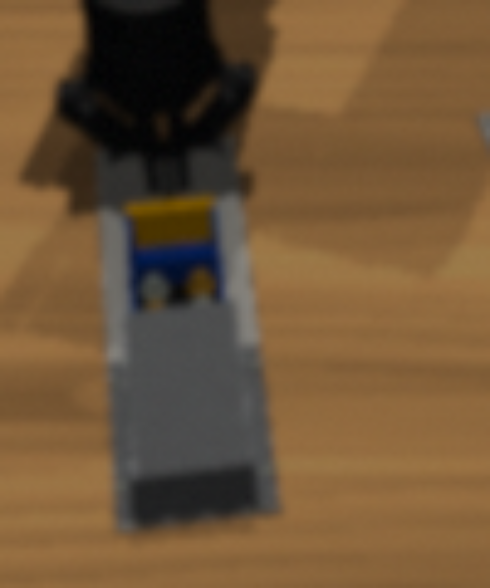

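The closed fingers at crop px (167,175) sit behind the yellow wall at (170,205), and the drawer is straight in the sleeve. I'll push.

```bash
C="python3 -m crank"; S='from h import *;st()'
$C '[[10,0,0,0,0,0,1],[10,0,0,0,0,0,1],[5,0,0,0,0,0,1],[6,0,0,0,0,0,1],[8,0,0,0,0,0,1]]' >/dev/null; python3 -c "$S"
$C '[[9,0,0,0,0,0,1],[9,0,0,0,0,0,1],[9,0,0,0,0,0,1],[9,0,0,0,0,0,1],[8,0,0,0,0,0,1]]' >/dev/null; python3 -c "$S"
$C '[[5,0,0,0,0,0,1],[3,0,0,0,0,0,1],[2,0,0,0,0,0,1],[0,0,0,0,0,0,1]]' >/dev/null; python3 -c "$S"
```

```text
t 19.02 st xyz [-92.2   0.4  14.4] yawy -80.76 tilt [-0.001  0.    -1.   ] j6 65.0 F [-2.  -0.9  1.5] open 0.0 grip 1.2
t 19.65 st xyz [-47.4   0.1  14.4] yawy -80.76 tilt [ 0. -0. -1.] j6 66.8 F [-2.  -0.6  2.1] open 0.1 grip 1.2
t 20.15 st xyz [-37.8   0.1  14.5] yawy -80.76 tilt [ 0.001 -0.    -1.   ] j6 67.2 F [-0.7 -0.9 -0.1] open -0.1 grip 0.3
```

Next come small steps until the force rises at the back wall.

```bash
C="python3 -m crank"; S='from h import *;st()'
$C '[[3,0,0,0,0,0,1],[3,0,0,0,0,0,1],[2,0,0,0,0,0,1],[0,0,0,0,0,0,1]]' >/dev/null; python3 -c "$S"
$C '[[2,0,0,0,0,0,1],[0,0,0,0,0,0,1]]' >/dev/null; python3 -c "$S"
$C '[[1.5,0,0,0,0,0,1],[0,0,0,0,0,0,1]]' >/dev/null; python3 -c "$S"
```

```text
t 20.65 st xyz [-29.6   0.1  14.5] yawy -80.76 tilt [ 0.001 -0.    -1.   ] j6 67.5 F [ 0.1  0.1 -0.3] open -0.0 grip 0.1
t 20.9 st xyz [-27.9   0.1  14.5] yawy -80.76 tilt [ 0. -0. -1.] j6 67.6 F [-0.3 -0.6  0.2] open -0.1 grip 0.6
t 21.15 st xyz [-26.4   0.1  14.5] yawy -80.76 tilt [ 0. -0. -1.] j6 67.6 F [-1.8 -0.3  0.8] open -0.2 grip 0.8
```

```bash
C="python3 -m crank"; S='from h import *;st()'
for i in 1; do :; done
$C '[[1,0,0,0,0,0,1],[0,0,0,0,0,0,1]]' >/dev/null; python3 -c "$S"
$C '[[1,0,0,0,0,0,1],[0,0,0,0,0,0,1]]' >/dev/null; python3 -c "$S"
$C '[[1,0,0,0,0,0,1],[0,0,0,0,0,0,1]]' >/dev/null; python3 -c "$S"
```

```text
t 21.4 st xyz [-25.4   0.1  14.5] yawy -80.76 tilt [ 0. -0. -1.] j6 67.7 F [-2.6 -0.5  0.7] open -0.3 grip 1.0
t 21.65 st xyz [-24.4   0.1  14.5] yawy -80.76 tilt [ 0. -0. -1.] j6 67.7 F [-1.7  0.3  1.6] open 0.1 grip 0.9
t 21.9 st xyz [-23.8   0.1  14.4] yawy -80.75 tilt [-0.001 -0.    -1.   ] j6 67.7 F [-4.2 -0.2  2.5] open -0.1 grip 2.1
```

```bash
C="python3 -m crank"; S='from h import *;st()'
$C '[[1,0,0,0,0,0,1],[0,0,0,0,0,0,1]]' >/dev/null; python3 -c "$S"
$C '[[1,0,0,0,0,0,1],[0,0,0,0,0,0,1]]' >/dev/null; python3 -c "$S"
```

```text
t 22.15 st xyz [-23.8   0.2  14.4] yawy -80.75 tilt [-0.002  0.    -1.   ] j6 67.8 F [-7.2 -2.9  5.6] open 0.2 grip 4.1
t 22.4 st xyz [-23.8   0.3  14.3] yawy -80.74 tilt [-0.004  0.    -1.   ] j6 67.8 F [-10.8  -3.7   7.7] open 0.1 grip 5.8
```

It has stalled with the force rising steadily, so it's against the back. One firmer nudge, then I'll retreat and check.

```bash
C="python3 -m crank"; S='from h import *;st()'
$C '[[1.5,0,0,0,0,0,1],[0,0,0,0,0,0,1]]' >/dev/null; python3 -c "$S"
$C '[[-6,0,0,0,0,0,1],[-15,0,0,0,0,0,1],[-25,0,0,0,0,0,1],[0,0,-45,0,0,0,1],[0,0,-55,0,0,0,1]]' >/dev/null
$C '[[-30,0,-60,0,0,0,1],[-40,0,-50,0,0,0,1],[-50,0,0,0,0,0,1],[-50,0,0,0,0,0,1],[0,0,0,0,0,0,1]]' >/dev/null
python3 - <<'E'
from h import *
st();fs={n:bot.grab_frame(n) for n in("scene","top")}
for n,f in fs.items():
  hsv=cv2.cvtColor(f['frame'],cv2.COLOR_RGB2HSV);W=cloud(f)
  q=W[...,:2]*1000
  for nm,o,th in(('A',O,9.3),('B',np.array([628.1,159.7])-62.5*np.array([np.cos(np.radians(16.2)),np.sin(np.radians(16.2))]),16.2)):
    d=np.array([np.cos(np.radians(th)),np.sin(np.radians(th))]);nn=np.array([-d[1],d[0]])
    X=(q-o)@d;Y=(q-o)@nn
    m=(hsv[...,0]>18)&(hsv[...,0]<32)&(hsv[...,1]>150)&(abs(X+15)<40)&(abs(Y)<34)
    r=ray(f,np.argwhere(m)[:,::-1],.040)[:,:2]*1000-o
    print(n,nm,m.sum(),'x',np.percentile(r@d,[0,5,50,95,100]).round(1),'y',np.percentile(r@nn,[0,50,100]).round(1))
g=fs['top'];cv2.imwrite('pics/end.png',cv2.resize(g['frame'][115:285,225:425],None,fx=3.5,fy=3.5,interpolation=3)[:,:,::-1])
E
```

```text
t 22.65 st xyz [-23.8   0.4  14.1] yawy -80.74 tilt [-0.007  0.    -1.   ] j6 67.9 F [-16.1  -5.5  11.7] open -0.2 grip 8.4
t 23.9 st xyz [-236.2    1.   219. ] yawy -80.85 tilt [-0.  0. -1.] j6 56.8 F [ 0.7 -0.3  0.2] open 0.1 grip 0.0
scene A 27 x [-10.6 -10.4  -7.5  -4.9  -4.8] y [-22.3   0.9  24.1]
scene B 31 x [-11.5 -11.4  -7.5  -4.3  -4.2] y [-25.    0.8  23.9]
top A 80 x [-17.8 -15.7 -10.6  -6.4  -5.8] y [-26.    4.4  32.2]
top B 82 x [-18.6 -17.  -11.3  -6.8  -6.4] y [-27.9  -1.1  25.5]
```

View pics/end.png

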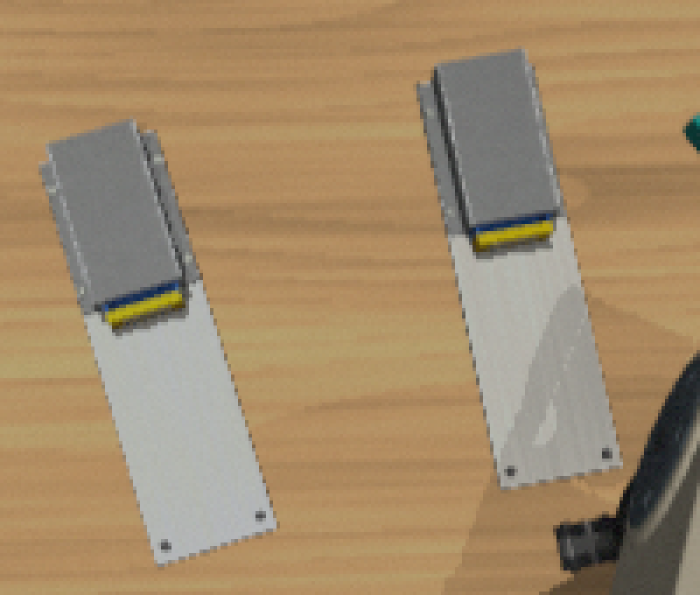

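The final view shows drawer A's yellow end at crop px (513,235), standing out of its sleeve as far as drawer B's at (145,308), within 1 mm by measurement. The gripper is clear of everything, so I'm handing in.

```bash
python3 -c "from cell import bot;print(bot.finish_job())"
```

```text
the job is handed in; nothing more can be done
None
```

The back-to-front drawer is turned round and fully home in its own sleeve, yellow end outwards, standing out within 1 mm of the other drawer; the other drawer, bin and carton were never touched, and I handed in at about 24 s of the 67 s.

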